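# Unload the blast cabinet

### The arm

A 7-joint arm with a two-finger parallel gripper is mounted at the origin on a cart in front of the work surface, level with it; the furniture and walls round the work are solid. World frame = base frame: x ahead of the robot, y to its left, z up, the work surface at z = 0. Lengths are in m, angles in rad, forces in N, time in s.
With the tool pointing down it reaches from about 0.4 to 0.85 m from the base axis. Payload 10.4 kg.
Tool frame: the origin (TCP) lies on the centre line of the jaws, within the pads' length; the fingertips stand 14 mm ahead of it and the grasp point (between the pads) lies 5 mm behind it (manip.tip_reach is the distance from the TCP to the fingertips, in m); z points along the fingers, y is the line along which they close (so a half turn about z gives the same grasp; the last joint's range is limited). The gripper opens to 85 mm and grips with 20 to 120 N. Pads are 22 mm wide; open, the fingers measure 114 mm over their backs; the gripper's body (76 mm by 85 mm) begins 54 mm behind the grasp point. The pads swing forward as they close: fully open they stand 13 mm farther back than shut.
Start: joints at [-1.145, 0.332, -0.065, 1.46, 0.022, 1.35, -0.088], TCP at [0.271, 0.563, 0.245] pointing down, gripper open.
Joint ranges: [-2.6, 2.6], [-0.5, 2.12], [-1.47, 1.34], [0.16, 2.42], [-1.27, 4.41], [0.06, 2.06], [-2.6, 2.6]. Speed limits (rad/s): [2.22, 2.22, 2.79, 2.79, 3.14, 3.14, 3.14].

### API

Orientations are given as a unit quaternion [x, y, z, w].
In Python, from workcell import manip gives the robot as it stands.
- The arm moves only by the shell command python3 -m pendant 'ROWS' [FORCE]. ROWS is JSON, a list of rows, each a list of 7 numbers: the shift along the tool's x, y, z in units of 50 mm (1.0 is 50 mm), then the turn, a rotation vector about the tool's x, y, z in units of 8 degrees (1.0 is 8 degrees), then the opening, from -1 (shut) to 1 (fully open), so that 0 is half open. In form: [[dx, dy, dz, ax, ay, az, jaw], ...]. A call has exactly 10 rows; each row is the pose to reach, as a shift and turn from the pose commanded when the call began, along the tool's axes at that moment; what a row does not reach only later rows make up. A row lasts 1/8 s, in which the tool goes at most 62.5 mm and 10.7 degrees, less where a joint would pass 70% of its speed; a pose out of reach is approached as far as the arm can. A call with a gripper value outside its range is refused whole. The fingers move at their own pace and stop on an object; FORCE is the grip in N (left out, the last holds). Time passes only in rows, so rows that repeat a pose let the fingers close, or fill a call up. It gives the time, the measured TCP pose, the force, the opening and the grip force at its end, in the units of the state.
- manip.get_obs(): the state, without advancing time (a new reading comes with each control period).
- manip.camera(name): name is "scene" or "top" or "wrist"; returns (picture, depth): 420x560x3 uint8, red, green, blue; 420x560 float32, m along the optical axis (not along the pixel's ray), 0 where there is no reading.
- manip.get_calibration(name): a dict with "fx", "fy", "cx", "cy" (pixels), "xyz" and "orientation" of the camera in the world. Camera axes: x right, y up, looking along -z (the intrinsics and any distortion apply to the point x, -y, -z); pixel columns grow to the right and rows downward; lengths in m; the calibration is good to about 2 mm. A picture is of the moment at which its call begins: read the wrist's pose just before it. get_calibration takes no time and is no camera call; for the wrist camera it gives the pose at the moment of the call.
- manip.hand_in(): hands the job in; it is judged then, once.
Trained networks look in the newest picture that a camera, given by its name, has taken for a name from the list of things; names that differ only in an ending like _2 or _b are one class to them, and where a whole thing is asked for, a point or a joint stands for the part that bears it (a point fixed in the world has none). Each returns a list of dicts, best first, with "p" (0 to 1); they miss things now and then, are a little off and sometimes report something else, mostly with a low value. They report only what shows in the picture. A call takes as long as a camera call.
- manip.find_in(thing, camera): "box" ([left, top, right, bottom] in pixels, round what is visible of it).
- manip.trace(thing, camera): "pixels" (420x560 bool, what is visible of it) and "box" ([left, top, right, bottom] in pixels, round what is visible of it).
- manip.tip_of(thing, camera): "pixel" ([column, row] in pixels: a listed point, or the origin of a listed thing).
The state is a dict: "clock": time; "joint_pos": joint angles; "joint_velocities": joint speeds; "tau": joint torques, N m; "position": TCP position; "ee_rot": TCP orientation; "ft_force": force on the tool from outside, world axes, zero at the start; "torque": the same for the moment, N m; "grip_width": opening from 0.0 (shut) to 1.0 (fully open); "grasp_force": force on a finger pad.
Only numpy, scipy, OpenCV 4.12 (cv2) and the standard library are available. Lean on these libraries where they do the work, as an engineer would, in place of code of your own. Each camera call takes 0.05 s, during which the arm holds its last target. There are 200 camera calls.

### The job

The blast cabinet has finished a batch. Lift the yellow cover up off its stud and lay it flat on the plywood board, then take every axle spacer out through the round port and put it in the aluminium tray: the knob on the roof turns the turntable inside, so turn it by as many clicks as it takes to bring each loaded pedestal to the port, and reach in and lift the spacer off. When the turntable is empty, hang the cover back on its stud so that it lies flat over the port; leave the goggles and the marker pen where they are.

Things in the scene. Friction and masses are not known exactly. Their poses are not given: they have to be found in the camera images.
- cabinet: Blue-grey blast cabinet, fixed, 385 mm deep, 330 wide, 237 high. Origin on the worktop under the turntable's axis; x to its back, y left as seen from the robot. Its front wall leans back at 35 degrees (0.61 rad) to level, from a low edge 114 mm up at x -0.215 to a high edge 237 mm up at x -0.039, where the clear flat roof begins; back at x +0.170. Walls 4 mm thick.
- port (a point): Centre of the round port in the sloped wall, on the wall's outer face; its axis is square to the slope (pointing out and up towards the robot, 35 degrees off vertical). Free opening 140 mm across, with a flat aluminium flange round it, 172 mm outside diameter, standing 5 mm off the wall. Only fingers fit through, not a gripper's body. Axes as the cabinet's.
- stud (a point): Root, on the wall's outer face, of the steel stud that the cover hangs on: 12 mm thick, 30 mm long, square to the sloped wall, 102 mm up the slope from the centre of the port.
- front_cup (a point): Where a spacer's foot stands when its pedestal is at the port: floor of the cup, 105 mm above the worktop, 118 mm in front of the turntable's axis (towards the robot). The top of a spacer standing there is 12 mm inside the wall's outer face, and the port's axis passes through the spacer 45 mm above its foot, 26 mm inside the wall's outer face.
- knob (a point): Gripping point of the black six-sided knob on the roof, on the turntable's axis, at mid height of the knob, 42 mm above the roof. The knob is 44 mm across its flats and 36 mm tall; a red line on its top. At every click two of its flats face the cabinet's +y and -y. It is fixed to the turntable: turning it turns the turntable by as much.
- turntable (a joint): Angle of turntable and knob (rad), growing anticlockwise seen from above; 0 at the start. It clicks into rest every 60 degrees (1.047 rad) and snaps to the nearest click when let go; about 0.2 N m takes it over. Six pedestals, 60 degrees apart at 118 mm radius, each with a rubber cup 18 mm deep, 36 mm across; at every click one is at the port (an empty one at the start).
- cover_handle (a point): Middle of the grip bar of the yellow cover, 45 mm above its underside: bar 85 mm long (cover's x), 16 wide, 14 deep, 33 mm clear under it, posts 57 mm apart inside. The cover is a flat disc, 176 mm across, 5 thick, 0.3 kg; x from the disc's centre to the eye, z out of the handle side. At the start it hangs by its eye on the stud, lying on the port flange, x up the slope.
- cover_eye (a point): Centre, on the underside, of the 24 mm hole in the cover's tab, 102 mm from the disc's centre.
- board: Plywood board lying on the worktop, fixed, 230 mm (its x) by 220 mm (its y), on two battens, its top face 42 mm above the worktop. Origin on the worktop under its centre.
- tray: Loose aluminium tray, 240 mm (its x) by 160 mm (its y), 32 mm high, 4 mm walls and floor. Origin at the centre of its underside, z up.
- goggles: Black goggles on the worktop, a bystander, 128x167x38 mm. Origin under the middle.
- marker_red: White and red marker pen on the worktop, a bystander, 132 mm long (along its y), 15 mm thick. Origin under its middle.
- spacer_1_mid (a point): Centre (half-way up) of a grey steel axle spacer: a tube 25 mm in diameter and 62 mm long, about 0.12 kg, its z along the tube; it stands upright in one of the cups, 18 mm deep, with under 2 mm of play all round; lift it straight up out of the cup first. Absent in some runs.
- spacer_2_mid (a point): Centre (half-way up) of a grey steel axle spacer: a tube 25 mm in diameter and 62 mm long, about 0.12 kg, its z along the tube; it stands upright in one of the cups, 18 mm deep, with under 2 mm of play all round; lift it straight up out of the cup first. Absent in some runs.
- spacer_3_mid (a point): Centre (half-way up) of a grey steel axle spacer: a tube 25 mm in diameter and 62 mm long, about 0.12 kg, its z along the tube; it stands upright in one of the cups, 18 mm deep, with under 2 mm of play all round; lift it straight up out of the cup first. Absent in some runs.
- spacer_4_mid (a point): Centre (half-way up) of a grey steel axle spacer: a tube 25 mm in diameter and 62 mm long, about 0.12 kg, its z along the tube; it stands upright in one of the cups, 18 mm deep, with under 2 mm of play all round; lift it straight up out of the cup first. Absent in some runs.
- spacer_5_mid (a point): Centre (half-way up) of a grey steel axle spacer: a tube 25 mm in diameter and 62 mm long, about 0.12 kg, its z along the tube; it stands upright in one of the cups, 18 mm deep, with under 2 mm of play all round; lift it straight up out of the cup first. Absent in some runs.

How it is judged:
On the way, in this order (a step that is already met when the one before it is completed fails the run):
1. the cover is off the port and lies flat on the board (horizontal distance between cover_handle and board below 0.1 m and height (world z) of cover_handle below 0.098 m and angle between cover_handle's own z axis and vertical below 0.12 rad and linear speed of cover below 0.03 m/s), for 0.2 s.
2. every spacer is in the tray (x of spacer_1_mid in the frame of tray between -0.114 and 0.114 m and y of spacer_1_mid in the frame of tray between -0.074 and 0.074 m and z of spacer_1_mid in the frame of tray between 0.005 and 0.046 m and linear speed of each of spacer_1, spacer_2, spacer_3, spacer_4, spacer_5 below 0.03 m/s and x of spacer_2_mid in the frame of tray between -0.114 and 0.114 m and y of spacer_2_mid in the frame of tray between -0.074 and 0.074 m and z of spacer_2_mid in the frame of tray between 0.005 and 0.046 m and x of spacer_3_mid in the frame of tray between -0.114 and 0.114 m and y of spacer_3_mid in the frame of tray between -0.074 and 0.074 m and z of spacer_3_mid in the frame of tray between 0.005 and 0.046 m and x of spacer_4_mid in the frame of tray between -0.114 and 0.114 m and y of spacer_4_mid in the frame of tray between -0.074 and 0.074 m and z of spacer_4_mid in the frame of tray between 0.005 and 0.046 m and x of spacer_5_mid in the frame of tray between -0.114 and 0.114 m and y of spacer_5_mid in the frame of tray between -0.074 and 0.074 m and z of spacer_5_mid in the frame of tray between 0.005 and 0.046 m and height (world z) of tray below 0.012 m and angle between tray's own z axis and vertical below 0.1 rad), for 0.2 s.
At the end, for the whole second after the job is handed in: Every spacer lies or stands at rest inside the tray, which is flat on the worktop; the cover lies flat over the port (leaning within 0.08 rad of the slope) with its eye over the stud (eye centre within 18 mm of the stud's root), centred on the port within about 20 mm, at rest (all of step 2 and distance between cover_eye and stud below 0.018 m and distance between cover_handle and port below 0.0545 m and angle between cover_handle's own z axis and vertical between 0.53 and 0.69 rad and linear speed of cover below 0.02 m/s); the robot touches nothing.
It fails at once if the goggles are pushed more than 4 cm (distance of goggles from where it was at the start of the episode above 0.04 m).
It fails at once if the marker is pushed more than 4 cm (distance of marker_red from where it was at the start of the episode above 0.04 m).
Of spacer_1, spacer_2, spacer_3, spacer_4, spacer_5 only 2 to 3 are there at a start; the rules pass over those that are not, and their reading is None.
At some moment in a run one of tray may be knocked a few centimetres aside while the robot is not near it.
It also fails if it takes over 210 s, if anything falls off the work surface, if the arm or the gripper's body presses on something with over 40 N, if the wrist force passes 120 N, or if a joint passes its speed limit or range.

## Working session

There is one attempt and no reset: what is moved stays moved. The work goes in short steps, Python scripts to look and compute and a shell command to move; the robot and the scene stay as the last step left them, time stands still between calls to the robot, and variables do not carry over. Pictures are saved under pics/ and viewed, at most 18 in all, crops included, and the job is handed in when it is done.

```bash
ls; mkdir -p pics; cat > h.py <<'E'
import numpy as np, cv2
from scipy.spatial.transform import Rotation as R
from workcell import manip
def snap(cam,name=None):
    cal=manip.get_calibration(cam); im,d=manip.camera(cam)
    if name: cv2.imwrite('pics/'+name+'.png',im[:,:,::-1])
    return im,d,cal
def w(px,d,cal):
    px=np.atleast_2d(px).astype(float); d=np.atleast_1d(d)
    p=np.c_[(px[:,0]-cal['cx'])/cal['fx']*d,-(px[:,1]-cal['cy'])/cal['fy']*d,-d]
    return R.from_quat(cal['orientation']).apply(p)+cal['xyz']
def ray_z(px,z,cal):
    p=w(px,1.,cal)[0]; o=np.array(cal['xyz']); return o+(p-o)*(z-o[2])/(p[2]-o[2])
def dep(d,px,r=2):
    c,q=int(round(px[0])),int(round(px[1])); a=d[max(0,q-r):q+r+1,max(0,c-r):c+r+1]; a=a[a>0]
    return float(np.median(a)) if a.size else 0.
def goto(pos,Rm):
    """shift units and turn units from current pose to target"""
    o=manip.get_obs(); r0=R.from_quat(o['ee_rot'])
    s=r0.inv().apply(np.array(pos)-o['position'])/.05
    t=(r0.inv()*R.from_matrix(Rm)).as_rotvec()/np.radians(8)
    return np.r_[s,t].round(2)
E
python3 - <<'E'
from h import *
o=manip.get_obs(); print({k:np.round(v,3).tolist() for k,v in o.items()})
for c in ('scene','top'):
    im,d,cal=snap(c,c); print(c,cal)
    for t in ['port','stud','front_cup','knob','cover_handle','cover_eye','board','tray','goggles','marker_red','cabinet','spacer_1_mid']:
        for r in manip.tip_of(t,c)[:4 if 'sp' in t else 1]:
            p=r['pixel']; print(t,round(r['p'],2),np.round(p),w(p,dep(d,p),cal)[0].round(3))
E
```

```text
pics
{'clock': 0.0, 'joint_pos': [-1.145, 0.333, -0.065, 1.461, 0.022, 1.35, -0.089], 'joint_velocities': [-0.001, 0.002, 0.0, 0.002, -0.002, 0.001, -0.0], 'tau': [0.0, -62.545, 0.049, -39.161, 0.016, 0.01, -0.0], 'position': [0.271, 0.563, 0.244], 'ee_rot': [0.222, 0.975, -0.001, -0.0], 'ft_force': [0.121, 0.701, 0.71], 'torque': [0.029, -0.066, 0.051], 'grasp_force': 0.0, 'grip_width': 1.0}
scene {'fx': 472.57054204647505, 'fy': 472.57054204647505, 'cx': 285.45314025361614, 'cy': 210.1763181655013, 'xyz': array([-0.14852383, -0.6565379 ,  0.92856743]), 'orientation': array([ 0.40851572, -0.17477817, -0.35310281,  0.82333827])}
stud 0.95 [310. 192.] [ 0.614 -0.019  0.234]
front_cup 0.75 [206. 288.] [0.342 0.104 0.   ]
knob 0.86 [325. 166.] [ 0.66  -0.025  0.294]
cover_handle 0.83 [273. 210.] [0.509 0.013 0.216]
cover_eye 0.81 [305. 190.] [0.617 0.003 0.226]
board 0.91 [372. 369.] [ 0.416 -0.376  0.042]
tray 0.96 [179. 222.] [0.457 0.382 0.002]
goggles 0.68 [258. 323.] [ 0.357 -0.082 -0.002]
marker_red 0.76 [203. 286.] [0.341 0.115 0.   ]
spacer_1_mid 0.63 [179. 223.] [0.456 0.377 0.005]
top {'fx': 389.5177001137425, 'fy': 389.5177001137425, 'cx': 278.28043402293923, 'cy': 214.11784483569213, 'xyz': array([0.3654829 , 0.00660139, 1.20231272]), 'orientation': array([ 0.0736056 , -0.06896456, -0.66637724,  0.73876078])}
knob 0.68 [296. 168.] [ 0.667 -0.009  0.298]
cover_handle 0.57 [282. 239.] [0.51  0.009 0.168]
cover_eye 0.74 [291. 192.] [ 0.622 -0.002  0.244]
board 0.92 [400. 283.] [ 0.433 -0.35   0.043]
tray 0.71 [158. 250.] [0.459 0.384 0.005]
goggles 0.91 [306. 301.] [ 0.354 -0.085  0.001]
marker_red 0.77 [244. 296.] [0.349 0.102 0.013]
```

```bash
python3 - <<'E'
import cv2,numpy as np
a=cv2.imread('pics/scene.png');b=cv2.imread('pics/top.png')
cv2.imwrite('pics/both.png',np.vstack([a[100:400],b[100:400]]))
E
```

```text
(no output)
```

View pics/both.png

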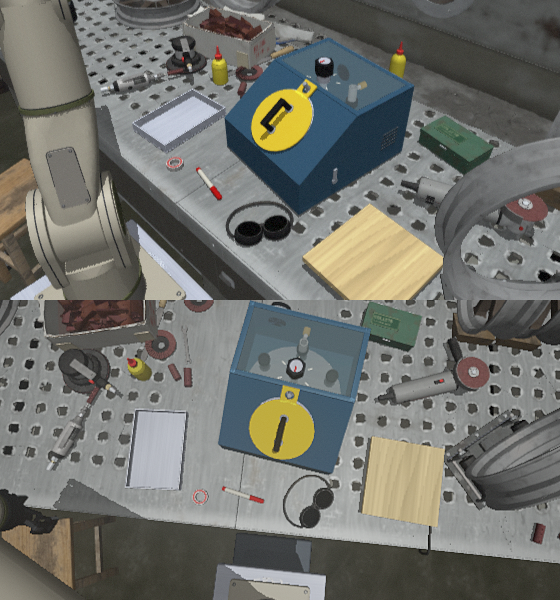

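```bash
python3 - <<'E'
from h import *
for c in ('scene','top'):
    im,d,cal=snap(c)
    hsv=cv2.cvtColor(im,cv2.COLOR_RGB2HSV)
    t=manip.trace('cover_handle',c)[0]; print(c,'trace',t['p'],t['box'])
    m=t['pixels']&(hsv[...,1]>150)&(hsv[...,2]>120)&(d>0)
    v,u=np.nonzero(m); P=w(np.c_[u,v],d[v,u],cal)
    for _ in range(5):
        ce=P.mean(0); n=np.linalg.svd(P-ce)[2][2]; n*=np.sign(n[2]); r=(P-ce)@n; P=P[abs(r)<.004]
    print('n',n.round(3),'tilt',np.degrees(np.arccos(n[2])).round(1),'yaw',np.degrees(np.arctan2(-n[1],-n[0])).round(2))
    up=np.array([0,0,1.])-n*n[2]; up/=np.linalg.norm(up); lat=np.cross(n,up)
    q=np.c_[(P-ce)@lat,(P-ce)@up].astype(np.float32)
    a,b=q[:,0],q[:,1]; mm=b<np.percentile(b,75); 
    h=cv2.convexHull(q[mm].reshape(-1,1,2)).reshape(-1,2)
    h=h[h[:,1]<b.min()+.12]
    A=np.c_[2*h,np.ones(len(h))]; s=np.linalg.lstsq(A,(h**2).sum(1),rcond=None)[0]
    rr=np.sqrt(s[2]+s[0]**2+s[1]**2); cc=ce+s[0]*lat+s[1]*up
    print('disc centre top',cc.round(4),'r',rr.round(4))
    for th in ['board','tray','goggles','marker_red']:
        t=manip.trace(th,c)[0]; v,u=np.nonzero(t['pixels']&(d>0)); P=w(np.c_[u,v],d[v,u],cal)
        if th=='board': P=P[abs(P[:,2]-.042)<.008]
        print(th,round(t['p'],2),cv2.minAreaRect(P[:,:2].astype(np.float32)),P[:,2].max().round(3), P.min(0).round(3),P.max(0).round(3))
    # knob
    t=manip.trace('knob',c)
    if t:
        v,u=np.nonzero(t[0]['pixels']&(d>0)); P=w(np.c_[u,v],d[v,u],cal); P=P[abs(P[:,2]-.297)<.008]; print('knob top',P.min(0).round(3),P.max(0).round(3),len(P),P.mean(0).round(3))
E
```

```text
scene trace 0.73 [253.1, 181.1, 311.8, 251.6]
n [-0.566  0.085  0.82 ] tilt 34.9 yaw -8.49
disc centre top [0.5338 0.0104 0.1773] r 0.089
board 0.66 ((0.4412540793418884, -0.36278480291366577), (0.220272958278656, 0.2320551872253418), 85.60147094726562) 0.048 [ 0.32  -0.48   0.034] [ 0.56  -0.247  0.048]
tray 0.57 ((0.46184873580932617, 0.37890899181365967), (0.24499695003032684, 0.16900065541267395), 3.523707151412964) 0.037 [ 0.336  0.291 -0.003] [0.584 0.469 0.037]
goggles 0.73 ((0.3525601625442505, -0.08580639958381653), (0.12839463353157043, 0.1559372842311859), 57.037540435791016) 0.042 [ 0.275 -0.166 -0.003] [ 0.432 -0.015  0.042]
marker_red 0.63 ((0.35580286383628845, 0.11229470372200012), (0.1504635214805603, 0.018528075888752937), 77.30384826660156) 0.02 [ 0.332  0.04  -0.003] [0.377 0.185 0.02 ]
knob top [ 0.647 -0.035  0.289] [0.697 0.012 0.3  ] 159 [ 0.669 -0.013  0.295]
top trace 0.6 [250.1, 186.0, 315.7, 264.6]
n [-0.566  0.081  0.82 ] tilt 34.9 yaw -8.17
disc centre top [0.5323 0.013  0.1778] r 0.0865
board 0.62 ((0.4423239827156067, -0.3607819378376007), (0.22133727371692657, 0.23028549551963806), 85.69918823242188) 0.05 [ 0.321 -0.479  0.034] [ 0.563 -0.244  0.05 ]
tray 0.56 ((0.4616709053516388, 0.38166892528533936), (0.23954364657402039, 0.1618203967809677), 3.249398946762085) 0.04 [ 0.34   0.295 -0.003] [0.584 0.468 0.04 ]
goggles 0.79 ((0.354714035987854, -0.10069020092487335), (0.15043208003044128, 0.1241370290517807), 6.964402198791504) 0.044 [ 0.276 -0.16  -0.004] [ 0.427 -0.034  0.044]
marker_red 0.65 ((0.46568506956100464, 0.3898085951805115), (0.2513134181499481, 0.17765386402606964), 3.215252161026001) 0.04 [ 0.338  0.295 -0.007] [0.592 0.476 0.04 ]
knob top [ 0.649 -0.031  0.29 ] [0.698 0.014 0.303] 277 [ 0.672 -0.008  0.297]
```

```bash
cat >> h.py <<'E'
yaw=np.radians(-8.3); O=np.array([.6725,-.009,0.])
C=R.from_euler('z',yaw).as_matrix()
def cab(p): return O+C@np.array(p)
s35,c35=np.sin(.611),np.cos(.611)
n=C@np.array([-s35,0,c35]); down=C@np.array([-c35,0,-s35])
PORT=cab([-.133,0,.1713]); STUD=PORT-.102*down
TS=np.c_[down,np.cross(-n,down),-n]   # tool along port axis
E
python3 - <<'E'
from h import *
np.set_printoptions(suppress=True)
print(PORT,n,TS)
h=PORT+.05*n+.005*down
print('handle',h.round(3)); print(goto(h-.005*n+.09*n,TS))
im=cv2.imread('pics/top.png')[110:200,220:380]; im2=cv2.imread('pics/scene.png')[130:220,250:410]
cv2.imwrite('pics/z.png',cv2.resize(np.vstack([im,im2]),None,fx=3.3,fy=3.3,interpolation=2))
E
```

```text
[0.54089307 0.01019937 0.1713    ] [-0.5676779   0.08281525  0.81907474] [[-0.81049558  0.1443562   0.5676779 ]
 [ 0.11823852  0.98952579 -0.08281525]
 [-0.57368682  0.         -0.81907474]]
handle [0.508 0.015 0.209]
[-8.1  -8.11 -0.67 -0.66 -4.34 -2.11]
```

View pics/z.png

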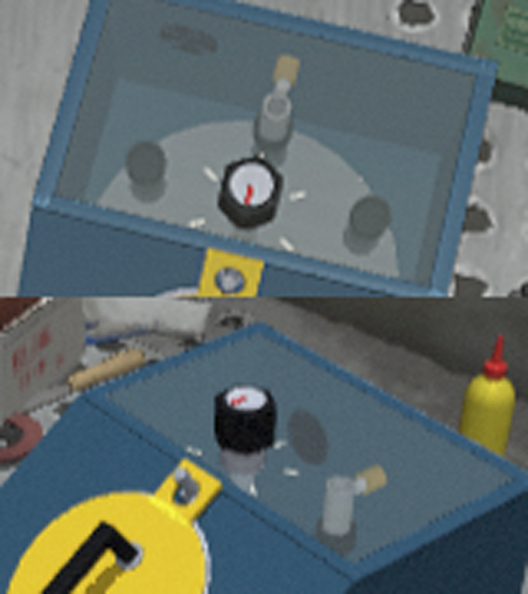

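```bash
python3 - <<'E'
from h import *
for c in ('scene','top'):
    cal=manip.get_calibration(c)
    for k in range(6):
        a=np.radians(60*k); p=cab([-.118*np.cos(a),-.118*np.sin(a),.167]) # k clicks anticlockwise from front
        q=R.from_quat(cal['orientation']).inv().apply(p-cal['xyz'])
        u=cal['cx']-cal['fx']*q[0]/q[2]; v=cal['cy']+cal['fy']*q[1]/q[2]
        print(c,k,round(u),round(v),'crop',round((u-(250 if c=='scene' else 220))*3.3),round((v-(130 if c=='scene' else 110))*3.3+(297 if c=='scene' else 0)))
E
python3 -m pendant '[[-1.1,-1.1,-0.3,-0.07,-0.43,-0.21,1],[-2.2,-2.2,-0.6,-0.13,-0.87,-0.42,1],[-3.2,-3.2,-0.8,-0.2,-1.3,-0.63,1],[-4.2,-4.2,-0.9,-0.26,-1.8,-0.84,1],[-5.2,-5.2,-0.9,-0.35,-2.4,-1.1,1],[-6.2,-6.2,-0.8,-0.45,-3,-1.4,1],[-7.2,-7.2,-0.7,-0.55,-3.7,-1.8,1],[-8.1,-8.11,-0.67,-0.66,-4.34,-2.11,1],[-8.1,-8.11,-0.67,-0.66,-4.34,-2.11,1],[-8.1,-8.11,-0.67,-0.66,-4.34,-2.11,1]]' 60
python3 - <<'E'
from h import *
h=PORT+.05*n+.005*down
print('left',goto(h+.085*n,TS)); print(manip.get_obs()['joint_pos'])
im,d,cal=snap('wrist','w1')
for t in ['cover_handle','cover_eye','stud']:
    for r in manip.tip_of(t,'wrist')[:2]:
        p=r['pixel']; print(t,round(r['p'],2),np.round(p),dep(d,p),w(p,dep(d,p),cal)[0].round(4))
print('exp',h,STUD)
E
```

```text
scene 0 287 218 crop 123 587
scene 1 331 229 crop 266 623
scene 2 363 211 crop 375 565
scene 3 352 186 crop 337 483
scene 4 313 178 crop 208 455
scene 5 281 192 crop 103 502
top 0 284 222 crop 210 371
top 1 325 211 crop 347 332
top 2 335 170 crop 378 200
top 3 304 143 crop 276 107
top 4 263 153 crop 143 143
top 5 253 193 crop 108 273
clock: 3.25
position: [0.4603, 0.0205, 0.2787]
ee_rot: [0.069, 0.951, -0.022, 0.3]
ft_force: [0.4, 0.7, -0.0]
grip_width: 1.001
grasp_force: 0.0
left [ 0.    0.03 -0.01 -0.01  0.    0.  ]
[-0.49931751 -0.49037423  0.11600471  2.27377362  0.46572516  0.86167741
  0.82631213]
cover_handle 0.82 [285. 226.] 0.2229815125465393 [0.5056 0.0169 0.2137]
cover_eye 0.59 [284. 367.] 0.301818311214447 [ 0.6514 -0.0043  0.2818]
cover_eye 0.58 [282. 302.] 0.3068508505821228 [ 0.6192 -0.002   0.2291]
stud 0.79 [284. 302.] 0.30681225657463074 [6.191e-01 6.000e-04 2.286e-01]
stud 0.17 [284. 369.] 0.30079516768455505 [ 0.6518 -0.0045  0.2841]
exp [0.5084567  0.01493133 0.2093853 ] [ 0.62356362 -0.00186095  0.22981606]
```

View pics/w1.png

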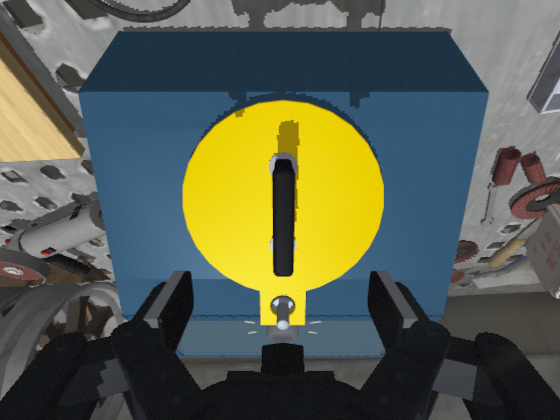

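```bash

python3 -m pendant '[[0,0.02,0.5,0,0,0,1],[0,0.02,1,0,0,0,1],[0,0.02,1.4,0,0,0,1],[0,0.02,1.65,0,0,0,1],[0,0.02,1.78,0,0,0,1],[0,0.02,1.78,0,0,0,-1],[0,0.02,1.78,0,0,0,-1],[0,0.02,1.78,0,0,0,-1],[0,0.02,1.78,0,0,0,-1],[0,0.02,1.78,0,0,0,-1]]' 60
python3 -m pendant '[[0,0,0,0,0,0,-1],[0,0,0,0,0,0,-1],[0,0,-0.1,0,0,0,-1],[0,0,-0.2,0,0,0,-1],[0,0,-0.4,0,0,0,-1],[0,0,-0.6,0,0,0,-1],[0,0,-0.9,0,0,0,-1],[0,0,-1.2,0,0,0,-1],[0,0,-1.2,0,0,0,-1],[0,0,-1.2,0,0,0,-1]]' 
python3 - <<'E'
from h import *
print(manip.get_obs()['joint_pos'])
im,d,cal=snap('scene','s2')
E
```

```text
clock: 4.7
position: [0.5107, 0.0156, 0.2064]
ee_rot: [0.069, 0.951, -0.022, 0.3]
ft_force: [-8.0, -0.3, 6.6]
grip_width: 0.174
grasp_force: 58.6
clock: 5.95
position: [0.4762, 0.0205, 0.2539]
ee_rot: [0.069, 0.951, -0.022, 0.299]
ft_force: [0.2, 0.3, -4.5]
grip_width: 0.169
grasp_force: 63.6
[-0.49823481 -0.42690426  0.13859282  2.28755382  0.48617056  0.78443295
  0.80853294]
```

View pics/s2.png

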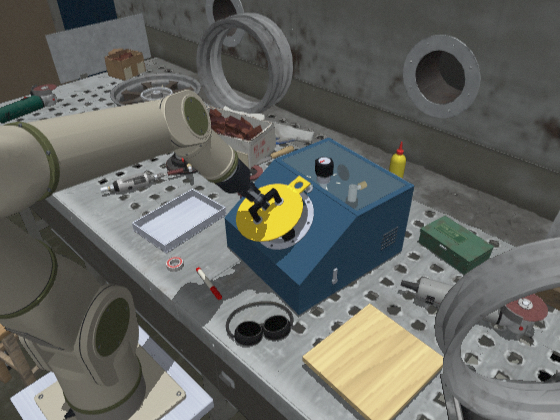

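```bash
cat >> h.py <<'E'
TV=np.c_[C@[-1,0,0],C@[0,1,0],[0,0,-1]]
B=np.array([.437,-.362,0])
np.set_printoptions(suppress=True)
E
python3 - <<'E'
from h import *
print('up',goto(np.array([.44,-.05,.30]),TV)); print('over',goto(B+[0,0,.2],TV))
E
```

```text
up [-0.1  -1.5  -1.05 -0.01  4.36  0.  ]
over [ 0.35 -7.68  1.08 -0.01  4.36  0.  ]
```

```bash

python3 -m pendant '[[0,-0.3,-0.5,0,0.3,0,-1],[0,-0.8,-0.9,0,0.8,0,-1],[0,-1.6,-0.8,0,1.4,0,-1],[0.05,-2.5,-0.6,0,2,0,-1],[0.1,-3.5,-0.3,0,2.6,0,-1],[0.15,-4.5,0,0,3.2,0,-1],[0.2,-5.5,0.4,0,3.8,0,-1],[0.3,-6.6,0.8,0,4.3,0,-1],[0.35,-7.68,1.08,0,4.36,0,-1],[0.35,-7.68,1.08,0,4.36,0,-1]]' 
python3 - <<'E'
from h import *
print('down',goto(B+[0,0,.083],TV),manip.get_obs()['joint_pos'])
E
```

```text
clock: 7.25
position: [0.4347, -0.3665, 0.1975]
ee_rot: [0.075, 0.997, -0.003, -0.004]
ft_force: [-0.9, 0.7, -2.9]
grip_width: 0.173
grasp_force: 63.4
down [-0.05  0.11  2.29 -0.05 -0.05 -0.04] [-0.21009493  0.36601755  1.0224441   1.71838661 -0.31829579  1.24389511
  2.30705054]
```

```bash

python3 -m pendant '[[0,0.1,0.6,0,0,0,-1],[0,0.1,1.2,0,0,0,-1],[0,0.1,1.7,0,0,0,-1],[0,0.1,2.0,0,0,0,-1],[0,0.1,2.15,0,0,0,-1],[0,0.1,2.22,0,0,0,-1],[0,0.1,2.26,0,0,0,-1],[0,0.1,2.28,0,0,0,-1],[0,0.1,2.28,0,0,0,-1],[0,0.1,2.28,0,0,0,-1]]' 
```

```text
clock: 8.5
position: [0.4388, -0.3573, 0.088]
ee_rot: [0.072, 0.997, -0.001, 0.001]
ft_force: [-5.1, 1.0, 4.0]
grip_width: 0.169
grasp_force: 64.5
```

```bash

python3 -m pendant '[[0,0,0,0,0,0,0.4],[0,0,0,0,0,0,0.4],[0,0,0,0,0,0,0.4],[0,0,0,0,0,0,0.4],[0,0,-0.3,0,0,0,0.4],[0,0,-0.8,0,0,0,0.4],[0,0,-1.6,0,0,0,0.4],[0,0,-2.6,0,0,0,0.4],[0,0,-3.6,0,0,0,0.4],[0,0,-4.2,0,0,0,0.4]]' 
python3 - <<'E'
from h import *
im,d,cal=snap('scene'); im2,d2,cal2=snap('top')
for c,dd,ca in (('scene',d,cal),('top',d2,cal2)):
  for t in ('cover_handle','cover_eye'):
    for r in manip.tip_of(t,c)[:1]: print(c,t,r['p'],r['pixel'],w(r['pixel'],dep(dd,r['pixel']),ca)[0].round(3))
cv2.imwrite('pics/s3.png',np.vstack([cv2.resize(im[120:370,200:480],None,fx=1.8,fy=1.8)[:,:,::-1][:300],cv2.resize(im2[90:190,200:390],None,fx=2.653,fy=3)[:,:,::-1]]))
E
```

```text
clock: 9.75
position: [0.4382, -0.3575, 0.3005]
ee_rot: [0.073, 0.997, -0.001, 0.002]
ft_force: [0.1, -0.4, -0.7]
grip_width: 0.702
grasp_force: 0.0
scene cover_handle 0.83 [376.1, 340.4] [ 0.447 -0.357  0.093]
scene cover_eye 0.63 [404.5, 332.2] [ 0.549 -0.373  0.041]
top cover_handle 0.64 [408.1, 276.9] [ 0.45  -0.356  0.095]
top cover_eye 0.83 [405.5, 247.7] [ 0.539 -0.361  0.047]
```

View pics/s3.png

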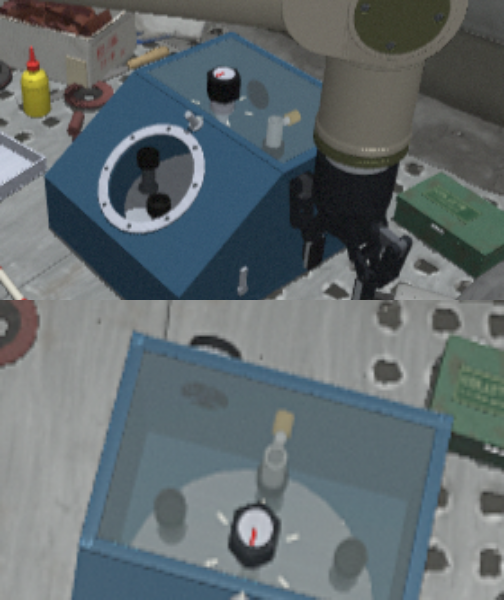

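```bash
python3 - <<'E'
from h import *
print(goto(cab([0,0,.37]),TV)); print(manip.get_obs()['joint_pos'])
E
```

```text
[-3.64  7.55 -1.47 -0.    0.01 -0.  ]
[-0.28111764  0.26857575  1.073783    1.58944039 -0.23846313  1.42512273
  2.23810258]
```

```bash

python3 -m pendant '[[-0.2,0.5,-0.9,0,0,0,0.8],[-0.7,1.4,-1.47,0,0,0,0.8],[-1.2,2.4,-1.47,0,0,0,0.8],[-1.7,3.4,-1.47,0,0,0,0.8],[-2.2,4.4,-1.47,0,0,0,0.8],[-2.7,5.4,-1.47,0,0,0,0.8],[-3.2,6.5,-1.47,0,0,0,0.8],[-3.64,7.55,-1.47,0,0,0,0.8],[-3.64,7.55,-1.47,0,0,0,0.8],[-3.64,7.55,-1.47,0,0,0,0.8]]' 
python3 - <<'E'
from h import *
print(goto(cab([0,0,.276]),TV)); print(manip.get_obs()['joint_pos'])
im,d,cal=snap('wrist','w4')
for t in ['knob','stud','spacer_1_mid','port']:
    for r in manip.tip_of(t,'wrist')[:3]:
        p=r['pixel']; print(t,round(r['p'],2),np.round(p),w(p,dep(d,p),cal)[0].round(4))
print(cab([0,0,.297]),STUD)
E
```

```text
clock: 11.3
position: [0.6725, -0.01, 0.3695]
ee_rot: [0.073, 0.997, -0.001, 0.0]
ft_force: [-0.1, -0.5, 0.2]
grip_width: 0.905
grasp_force: 0.0
[ 0.    0.02  1.87 -0.01  0.   -0.01]
[-0.59961923  0.53057771  0.91436255  1.12869096 -0.41224239  1.66053641
  1.62796403]
knob 0.94 [284. 223.] [ 0.6677 -0.0074  0.2987]
stud 0.85 [285. 147.] [0.6232 0.0006 0.2447]
port 0.92 [282.  52.] [0.5226 0.0144 0.0253]
[ 0.6725 -0.009   0.297 ] [ 0.62356362 -0.00186095  0.22981606]
```

View pics/w4.png

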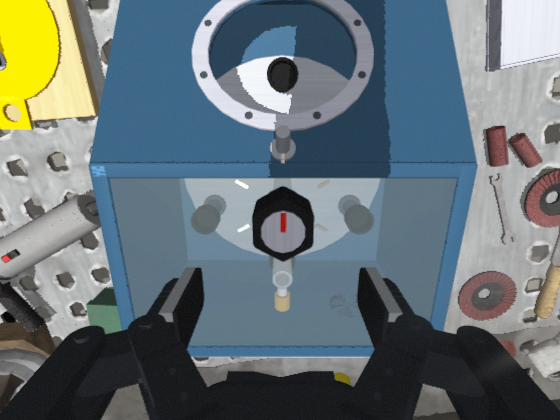

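```bash
sed -i 's/O=np.array(.*/O=np.array([.670,-.0085,0.])/' h.py
python3 -m pendant '[[0,0,0,0,0,-1,0.8],[0,0,0,0,0,-2,0.8],[0,0,0,0,0,-2,0.8],[0,0,0,0,0,-2,0.8],[0,0,0,0,0,-2,0.8],[0,0,0,0,0,-2,0.8],[0,0,0,0,0,-2,0.8],[0,0,0,0,0,-2,0.8],[0,0,0,0,0,-2,0.8],[0,0,0,0,0,-2,0.8]]' 
python3 - <<'E'
from h import *
print(goto(cab([0,0,.276]),TV)); print(manip.get_obs()['joint_pos'])
E
```

```text
clock: 12.8
position: [0.6727, -0.0094, 0.3706]
ee_rot: [-0.067, 0.998, -0.0, 0.001]
ft_force: [-1.4, -0.8, 0.5]
grip_width: 0.896
grasp_force: 0.0
[ 0.06  0.03  1.89 -0.01  0.01  2.  ]
[-0.57325502  0.51304995  0.85872674  1.1257554  -0.38165407  1.65460339
  1.88758301]
```

```bash

python3 -m pendant '[[0.02,0.01,0.2,0,0,1,0.8],[0.06,0.03,0.5,0,0,2,0.8],[0.06,0.03,1,0,0,2,0.8],[0.06,0.03,1.5,0,0,2,0.8],[0.06,0.03,1.85,0,0,2,0.8],[0.06,0.03,1.85,0,0,2,-1],[0.06,0.03,1.85,0,0,2,-1],[0.06,0.03,1.85,0,0,2,-1],[0.06,0.03,1.85,0,0,2,-1],[0.06,0.03,1.85,0,0,2,-1]]' 70
python3 -m pendant '[[0,0,0,0,0,0,-1],[0,0,0,0,0,1,-1],[0,0,0,0,0,2,-1],[0,0,0,0,0,3,-1],[0,0,0,0,0,4,-1],[0,0,0,0,0,5,-1],[0,0,0,0,0,6,-1],[0,0,0,0,0,7,-1],[0,0,0,0,0,7.5,-1],[0,0,0,0,0,7.5,-1]]' 70
python3 -m pendant '[[0,0,0,0,0,0,0.8],[0,0,0,0,0,0,0.8],[0,0,0,0,0,0,0.8],[0,0,0,0,0,0,0.8],[0,0,-0.5,0,0,0,0.8],[0,0,-1.2,0,0,0,0.8],[0,0,-2.2,0,0,0,0.8],[0,0,-2.2,0,0,0,0.8],[0,0,-2.2,0,0,0,0.8],[0,0,-2.2,0,0,0,0.8]]'
python3 - <<'E'
from h import *
print(manip.get_obs()['joint_pos'])
im,d,cal=snap('scene')
im2,d2,cal2=snap('top')
cv2.imwrite('pics/s5.png',np.vstack([cv2.resize(im[120:290,200:480],None,fx=1.8,fy=1.8)[:,:,::-1][:300],cv2.resize(im2[90:260,200:390],None,fx=2.653,fy=1.7)[:,:,::-1]]))
E
```

```text
clock: 14.05
position: [0.6701, -0.0081, 0.2794]
ee_rot: [0.072, 0.997, 0.0, 0.002]
ft_force: [-1.6, 2.0, 6.0]
grip_width: 0.505
grasp_force: 76.2
clock: 15.3
position: [0.6727, -0.0047, 0.2794]
ee_rot: [0.559, 0.829, 0.003, 0.003]
ft_force: [16.5, 10.2, 3.3]
grip_width: 0.497
grasp_force: 76.1
clock: 16.55
position: [0.6693, -0.0081, 0.3869]
ee_rot: [0.561, 0.828, -0.0, 0.0]
ft_force: [-0.0, -0.4, -0.2]
grip_width: 0.902
grasp_force: 0.0
[-0.68290649  0.60296964  1.13332975  1.10450131 -0.54634289  1.72684916
  0.65581244]
```

View pics/s5.png

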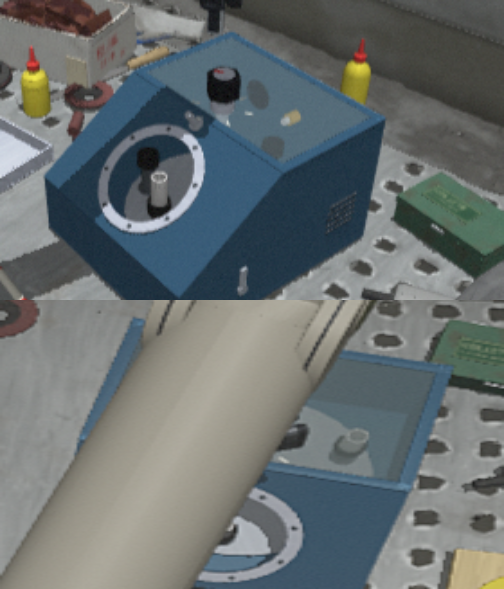

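```bash
python3 - <<'E'
from h import *
print(goto(PORT+.08*n,TS),PORT+.08*n)
E
```

```text
[ 1.78 -3.09  3.01 -2.29 -3.96 -7.25] [0.49297884 0.01732459 0.23682598]
```

```bash

python3 -m pendant '[[0.1,-0.2,0,-0.26,-0.45,-0.82,0.3],[0.4,-0.8,0.2,-0.53,-0.91,-1.67,0.3],[0.7,-1.4,0.6,-0.79,-1.37,-2.5,0.3],[1,-2,1.1,-1.06,-1.82,-3.33,0.3],[1.3,-2.5,1.7,-1.32,-2.28,-4.17,0.3],[1.6,-2.9,2.3,-1.58,-2.73,-5,0.3],[1.78,-3.09,2.8,-1.85,-3.19,-5.84,0.3],[1.78,-3.09,3.01,-2.11,-3.65,-6.68,0.3],[1.78,-3.09,3.01,-2.29,-3.96,-7.25,0.3],[1.78,-3.09,3.01,-2.29,-3.96,-7.25,0.3]]' 40
python3 - <<'E'
from h import *
print('left',goto(PORT+.08*n,TS),'to grasp',goto(PORT-.031*n,TS),manip.get_obs()['joint_pos'])
im,d,cal=snap('wrist','w6')
for t in ['spacer_1_mid','port','stud','front_cup']:
    for r in manip.tip_of(t,'wrist')[:2]:
        p=r['pixel']; print(t,round(r['p'],2),np.round(p),w(p,dep(d,p),cal)[0].round(4),np.round(ray_z(p,{'s':.136,'p':.171,'f':.105}[t[0]] if t!='stud' else .25,cal),4))
print(cab([-.118,0,.136]),PORT,STUD)
E
```

```text
clock: 17.9
position: [0.492, 0.0162, 0.2358]
ee_rot: [0.068, 0.951, -0.022, 0.301]
ft_force: [0.2, -0.1, -0.1]
grip_width: 0.648
grasp_force: 0.0
left [-0.02  0.02 -0.01 -0.    0.01  0.02] to grasp [-0.02  0.03  2.21 -0.    0.01  0.02] [-0.97583379 -0.49441312  0.53751072  2.3088205   0.77793056  0.85866729
  0.59759813]
spacer_1_mid 0.93 [281. 206.] [0.5461 0.0086 0.1465] [0.5601 0.0066 0.136 ]
port 0.88 [282. 234.] [0.5665 0.0062 0.1591] [0.5474 0.0089 0.171 ]
front_cup 0.63 [283. 178.] [0.5406 0.0107 0.1209] [0.5581 0.0083 0.105 ]
[0.55323596 0.00853403 0.136     ] [0.53839307 0.01069937 0.1713    ] [ 0.62106362 -0.00136095  0.22981606]
```

View pics/w6.png

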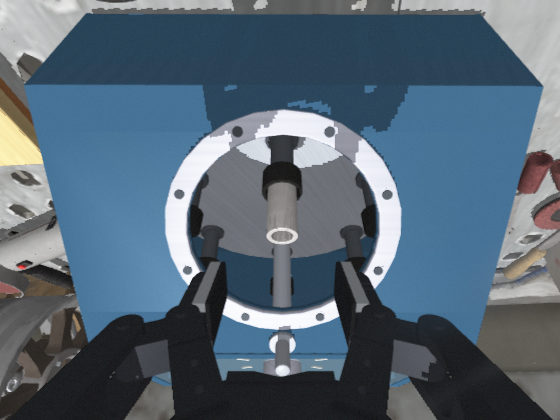

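```bash
sed -i 's/O=np.array(.*/O=np.array([.6735,-.0085,0.])/' h.py
python3 -m pendant '[[-0.08,0.03,0.5,0,0,0,0.2],[-0.08,0.03,1,0,0,0,0.2],[-0.08,0.03,1.5,0,0,0,0.2],[-0.08,0.03,2,0,0,0,0.2],[-0.08,0.03,2.2,0,0,0,0.2],[-0.08,0.03,2.2,0,0,0,0.2],[-0.08,0.03,2.2,0,0,0,-1],[-0.08,0.03,2.2,0,0,0,-1],[-0.08,0.03,2.2,0,0,0,-1],[-0.08,0.03,2.2,0,0,0,-1]]' 40
python3 - <<'E'
from h import *
o=manip.get_obs();r=R.from_quat(o['ee_rot']).inv()
print('up26',r.apply([0,0,.026])/.05,'up+out',r.apply(np.array([0,0,.026])+.11*n)/.05)
E
```

```text
clock: 19.4
position: [0.5598, 0.0093, 0.1503]
ee_rot: [0.069, 0.951, -0.021, 0.301]
ft_force: [-3.4, 0.3, 7.4]
grip_width: 0.276
grasp_force: 39.5
up26 [-0.2994378   0.00065007 -0.42513125] up+out [-0.30523261  0.00229056 -2.62512301]
```

```bash

python3 -m pendant '[[0,0,0,0,0,0,-1],[-0.06,0,-0.085,0,0,0,-1],[-0.15,0,-0.21,0,0,0,-1],[-0.24,0,-0.34,0,0,0,-1],[-0.33,0,-0.47,0,0,0,-1],[-0.33,0,-0.9,0,0,0,-1],[-0.33,0,-1.5,0,0,0,-1],[-0.5,0,-2.2,0,0,0,-1],[-0.9,0,-2.8,0,0,0,-1],[-0.9,0,-2.8,0,0,0,-1]]' 60
python3 - <<'E'
from h import *
print(manip.get_obs()['joint_pos'])
im,d,cal=snap('scene','s7')
T=manip.trace('tray','scene')
t=T[0]; v,u=np.nonzero(t['pixels']&(d>0)); P=w(np.c_[u,v],d[v,u],cal); P=P[(P[:,2]<.045)]
(c,s,a)=cv2.minAreaRect(P[:,:2].astype(np.float32)); print('tray',t['p'],c,s,a)
# release target: tray yaw ~3.4deg, spacer at tray x=+.06
c=np.array([*c,0]); p=c+[.06,0,0]+np.array([0,0,.004+.049])
print('tray target TCP',p-.005*n,'over',goto(p-.005*n+[0,0,.15],TS),'at',goto(p-.005*n,TS))
E
```

```text
clock: 20.65
position: [0.5171, 0.0155, 0.2933]
ee_rot: [0.07, 0.95, -0.02, 0.303]
ft_force: [-0.3, -1.3, -2.2]
grip_width: 0.275
grasp_force: 58.9
[-0.97482287 -0.47503985  0.53697257  2.17683767  0.70530521  0.93480004
  0.69794011]
tray 0.98 (0.5083070993423462, 0.41733986139297485) (0.2815258204936981, 0.20736871659755707) 4.032314777374268
tray target TCP [0.57114549 0.41692579 0.04890463] over [ 1.11  8.11  1.45 -0.    0.01 -0.01] at [ 2.84  8.11  3.9  -0.    0.01 -0.01]
```

View pics/s7.png

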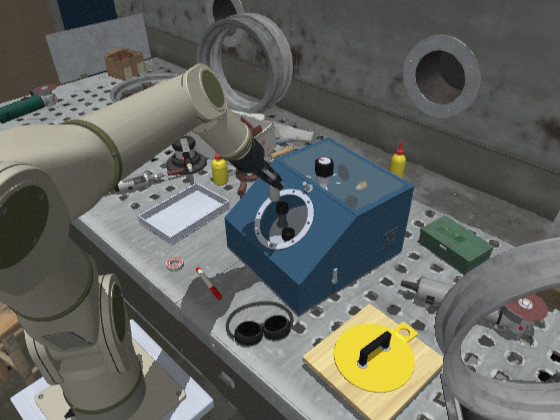

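```bash
cat >> h.py <<'E'
def tray():
    for c in ('scene','top'):
        im,d,cal=snap(c)
        for r in manip.tip_of('tray',c)[:1]: print(c,'tip',round(r['p'],2),ray_z(r['pixel'],.004,cal).round(3))
        for t in manip.trace('tray',c)[:1]:
            m=cv2.morphologyEx(t['pixels'].astype(np.uint8),cv2.MORPH_OPEN,np.ones((7,7)))
            v,u=np.nonzero((m>0)&(d>0)); P=w(np.c_[u,v],d[v,u],cal); P=P[(P[:,2]<.045)]
            if len(P): print(c,round(t['p'],2),cv2.minAreaRect(P[:,:2].astype(np.float32)))
E
python3 - <<'E'
from h import *
tray()
E
```

```text
scene tip 0.81 [0.488 0.392 0.004]
scene 0.84 ((0.4933904707431793, 0.3960855007171631), (0.2459760159254074, 0.16938704252243042), 3.136887311935425)
top tip 0.79 [0.496 0.401 0.004]
top 0.98 ((0.506119966506958, 0.42505261301994324), (0.2696633040904999, 0.21209628880023956), 3.307213068008423)
```

```bash

python3 -m pendant '[[-0.2,0.6,-0.3,0,0,0,-1],[-0.2,1.5,-0.3,0,0,0,-1],[-0.2,2.5,-0.3,0,0,0,-1],[-0.1,3.5,-0.3,0,0,0,-1],[0,4.5,-0.2,0,0,0,-1],[0.3,5.5,0,0,0,0,-1],[0.8,6.5,0.4,0,0,0,-1],[1.2,7.3,0.9,0,0,0,-1],[1.47,7.66,1.2,0,0,0,-1],[1.47,7.66,1.2,0,0,0,-1]]' 
python3 - <<'E'
from h import *
print(manip.get_obs()['joint_pos'],goto([.546,.398,.051],TS))
im,d,cal=snap('scene','s8')
E
```

```text
clock: 22.3
position: [0.5451, 0.3989, 0.196]
ee_rot: [0.068, 0.951, -0.023, 0.3]
ft_force: [-0.6, -0.9, 0.1]
grip_width: 0.273
grasp_force: 59.0
[-1.21606064  0.27409063  0.30442804  1.79119785  0.60348743  0.8747584
  0.14993897] [ 1.65 -0.    2.39 -0.02  0.    0.03]
```

View pics/s8.png

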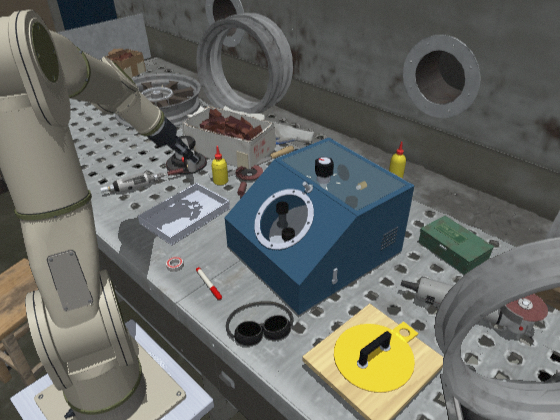

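```bash

python3 -m pendant '[[0.3,0,0.4,0,0,0,-1],[0.7,0,1,0,0,0,-1],[1,0,1.5,0,0,0,-1],[1.3,0,1.9,0,0,0,-1],[1.5,0,2.2,0,0,0,-1],[1.6,0,2.35,0,0,0,-1],[1.62,0,2.37,0,0,0,-1],[1.62,0,2.37,0,0,0,-1],[1.62,0,2.37,0,0,0,-0.1],[1.62,0,2.37,0,0,0,-0.1]]' 
python3 -m pendant '[[0,0,0,0,0,0,-0.1],[0,0,0,0,0,0,0],[0,0,-0.3,0,0,0,0],[0,0,-0.8,0,0,0,0],[0,0,-1.4,0,0,0,0],[-0.5,-0.5,-2,0,0,0,0],[-1,-1,-2.6,0,0,0,0],[-1.5,-2,-3.2,0,0,0,0],[-2,-3,-3.8,0,0,0,0],[-2.2,-4,-3.8,0,0,0,0]]'
python3 - <<'E'
from h import *
print(manip.get_obs()['joint_pos'],'knob',goto(cab([0,0,.37]),TV))
im,d,cal=snap('scene')
for r in manip.tip_of('spacer_1_mid','scene')[:3]: p=r['pixel'];print(r['p'],p,w(p,dep(d,p),cal)[0])
tray()
E
```

```text
clock: 23.6
position: [0.5485, 0.398, 0.0558]
ee_rot: [0.069, 0.951, -0.021, 0.301]
ft_force: [-0.3, -0.2, 0.0]
grip_width: 0.452
grasp_force: 0.0
clock: 24.85
position: [0.5003, 0.2019, 0.2772]
ee_rot: [0.07, 0.951, -0.019, 0.302]
ft_force: [0.4, -0.3, 0.1]
grip_width: 0.501
grasp_force: 0.0
[-1.18688701 -0.22954738  0.38631346  2.09003383  0.70048486  0.98337264
  0.3147309 ] knob [-4.38 -3.66  0.8   0.04  4.4  -0.01]
0.59 [198.1, 199.1] [0.54267152 0.38662004 0.04583605]
scene tip 0.9 [0.492 0.406 0.004]
scene 0.62 ((0.490947425365448, 0.41382697224617004), (0.24453967809677124, 0.20658405125141144), 4.229396343231201)
top tip 0.85 [0.491 0.404 0.004]
top 0.85 ((0.507415771484375, 0.425335168838501), (0.25156670808792114, 0.21238796412944794), 3.2083685398101807)
```

```bash

python3 -m pendant '[[-0.6,-0.3,-0.6,0,0.5,0,0.8],[-1.2,-0.7,-1.2,0,1.1,0,0.8],[-1.8,-1.2,-1.4,0,1.8,0,0.8],[-2.4,-1.8,-1.2,0,2.5,0,0.8],[-3,-2.4,-0.8,0,3.2,0,0.8],[-3.6,-3,-0.1,0,3.9,0,0.8],[-4.38,-3.66,0.8,0.04,4.4,0,0.8],[-4.38,-3.66,0.8,0.04,4.4,0,0.8],[-4.38,-3.66,0.8,0.04,4.4,0,0.8],[-4.38,-3.66,0.8,0.04,4.4,0,0.8]]' 70
python3 - <<'E'
from h import *
print(manip.get_obs()['joint_pos'],goto([.6705,-.0085,.279],TV))
E
```

```text
clock: 26.5
position: [0.6738, -0.0068, 0.3665]
ee_rot: [0.073, 0.997, -0.003, -0.001]
ft_force: [-0.1, 0.7, -0.5]
grip_width: 0.902
grasp_force: 0.0
[-0.6253324   0.55305015  0.96316366  1.1288175  -0.44179715  1.66581075
  1.6408316 ] [ 0.06 -0.03  1.75 -0.04 -0.02 -0.01]
```

```bash

python3 -m pendant '[[0.06,-0.03,0.5,-0.03,0,0,0.8],[0.06,-0.03,1,-0.03,0,0,0.8],[0.06,-0.03,1.5,-0.03,0,0,0.8],[0.06,-0.03,1.75,-0.03,0,0,0.8],[0.06,-0.03,1.75,-0.03,0,0,-1],[0.06,-0.03,1.75,-0.03,0,0,-1],[0.06,-0.03,1.75,-0.03,0,0,-1],[0.06,-0.03,1.75,-0.03,0,0,-1],[0.06,-0.03,1.75,-0.03,0,0,-1],[0.06,-0.03,1.75,-0.03,0,0,-1]]' 70
python3 -m pendant '[[0,0,0,0,0,0.5,-1],[0,0,0,0,0,1.5,-1],[0,0,0,0,0,2.5,-1],[0,0,0,0,0,3.5,-1],[0,0,0,0,0,4.5,-1],[0,0,0,0,0,5.5,-1],[0,0,0,0,0,6.5,-1],[0,0,0,0,0,7.5,-1],[0,0,0,0,0,7.5,-1],[0,0,0,0,0,7.5,-1]]' 70
python3 -m pendant '[[0,0,0,0,0,0.5,-1],[0,0,0,0,0,1.5,-1],[0,0,0,0,0,2.5,-1],[0,0,0,0,0,3.5,-1],[0,0,0,0,0,4.5,-1],[0,0,0,0,0,5.5,-1],[0,0,0,0,0,6.5,-1],[0,0,0,0,0,7.5,-1],[0,0,0,0,0,7.5,-1],[0,0,0,0,0,7.5,-1]]' 70
python3 -m pendant '[[0,0,0,0,0,0,0.8],[0,0,0,0,0,0,0.8],[0,0,0,0,0,0,0.8],[0,0,0,0,0,0,0.8],[0,0,-0.5,0,0,0,0.8],[0,0,-1.2,0,0,0,0.8],[0,0,-2.2,0,0,0,0.8],[0,0,-2.2,0,0,0,0.8],[0,0,-2.2,0,0,0,0.8],[0,0,-2.2,0,0,0,0.8]]'
python3 - <<'E'
from h import *
print(manip.get_obs()['joint_pos'],goto(PORT+.08*n,TS))
im,d,cal=snap('scene')
for r in manip.tip_of('spacer_1_mid','scene')[:3]: p=r['pixel'];print(r['p'],p,w(p,dep(d,p),cal)[0])
cv2.imwrite('pics/s9.png',cv2.resize(im[120:290,120:400],None,fx=1.8,fy=1.8)[:,:,::-1])
E
```

```text
clock: 27.75
position: [0.6706, -0.0082, 0.2813]
ee_rot: [0.073, 0.997, 0.001, -0.0]
ft_force: [-4.4, 4.4, 6.6]
grip_width: 0.504
grasp_force: 76.0
clock: 29.0
position: [0.6729, -0.0052, 0.2813]
ee_rot: [0.56, 0.829, 0.002, 0.001]
ft_force: [11.0, 11.6, 4.7]
grip_width: 0.503
grasp_force: 75.7
clock: 30.25
position: [0.6765, -0.0057, 0.2813]
ee_rot: [0.899, 0.438, 0.006, 0.003]
ft_force: [38.8, 4.2, -4.2]
grip_width: 0.502
grasp_force: 75.6
clock: 31.5
position: [0.6703, -0.0089, 0.3884]
ee_rot: [0.9, 0.435, -0.002, -0.001]
ft_force: [-0.8, -1.0, 0.5]
grip_width: 0.905
grasp_force: 0.0
[-0.71599358  0.6844065   1.29073416  1.09586496 -0.66713611  1.77412408
 -0.32699503] [ -1.74  -3.04   3.04  -4.59  -2.63 -14.46]
0.69 [194.8, 199.9] [0.5351439  0.39446187 0.04272678]
```

View pics/s9.png

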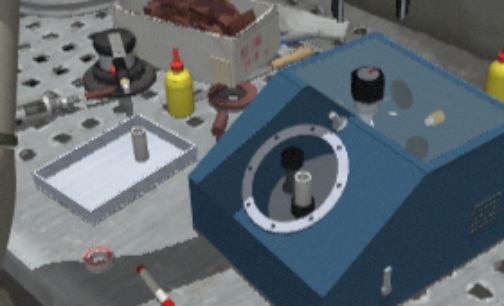

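```bash

python3 -m pendant '[[0,0,0,0,0,-1,0.3],[0,0,0,0,0,-2.2,0.3],[0,0,0,0,0,-3.5,0.3],[0,0,0,0,0,-4.8,0.3],[0,0,0,0,0,-6.1,0.3],[0,0,0,0,0,-7.4,0.3],[0,0,0,0,0,-8.7,0.3],[0,0,0,0,0,-10,0.3],[0,0,0,0,0,-11.3,0.3],[0,0,0,0,0,-11.3,0.3]]' 40
python3 - <<'E'
from h import *
print(goto(PORT+.08*n,TS),goto(PORT+.08*n,TS)/8)
E
```

```text
clock: 32.85
position: [0.6703, -0.0091, 0.3892]
ee_rot: [0.326, 0.945, -0.0, -0.001]
ft_force: [0.2, 0.1, 0.4]
grip_width: 0.645
grasp_force: 0.0
[ 3.06 -1.72  3.06 -1.15 -4.29 -3.6 ] [ 0.3825  -0.215    0.3825  -0.14375 -0.53625 -0.45   ]
```

```bash

python3 -m pendant '[[0.3,-0.2,0,-0.15,-0.54,-0.45,0.3],[0.9,-0.5,0.2,-0.29,-1.1,-0.9,0.3],[1.5,-0.8,0.6,-0.43,-1.6,-1.35,0.3],[2,-1.1,1.1,-0.58,-2.15,-1.8,0.3],[2.5,-1.4,1.7,-0.72,-2.7,-2.25,0.3],[2.9,-1.6,2.3,-0.9,-3.3,-2.8,0.3],[3.06,-1.72,2.8,-1.05,-3.9,-3.3,0.3],[3.06,-1.72,3.06,-1.15,-4.29,-3.6,0.3],[3.06,-1.72,3.06,-1.15,-4.29,-3.6,0.3],[3.06,-1.72,3.06,-1.15,-4.29,-3.6,0.3]]' 40
python3 - <<'E'
from h import *
print('to grasp',goto([.5598,.0093,.1490],TS),manip.get_obs()['joint_pos'])
E
```

```text
clock: 34.1
position: [0.4972, 0.017, 0.2376]
ee_rot: [0.071, 0.951, -0.021, 0.3]
ft_force: [-0.2, 0.2, 0.5]
grip_width: 0.647
grasp_force: 0.0
to grasp [-0.02  0.03  2.17  0.   -0.   -0.03] [-0.99389934 -0.48603363  0.5576131   2.29590195  0.77874602  0.85918593
  0.59570661]
```

```bash

python3 -m pendant '[[-0.02,0.03,0.5,0,0,0,0.2],[-0.02,0.03,1,0,0,0,0.2],[-0.02,0.03,1.5,0,0,0,0.2],[-0.02,0.03,2,0,0,0,0.2],[-0.02,0.03,2.16,0,0,0,0.2],[-0.02,0.03,2.16,0,0,0,0.2],[-0.02,0.03,2.16,0,0,0,-1],[-0.02,0.03,2.16,0,0,0,-1],[-0.02,0.03,2.16,0,0,0,-1],[-0.02,0.03,2.16,0,0,0,-1]]' 40
python3 -m pendant '[[0,0,0,0,0,0,-1],[-0.06,0,-0.085,0,0,0,-1],[-0.15,0,-0.21,0,0,0,-1],[-0.24,0,-0.34,0,0,0,-1],[-0.33,0,-0.47,0,0,0,-1],[-0.33,0,-0.9,0,0,0,-1],[-0.33,0,-1.5,0,0,0,-1],[-0.5,0,-2.2,0,0,0,-1],[-0.9,0,-2.8,0,0,0,-1],[-0.9,0,-2.8,0,0,0,-1]]' 60
python3 - <<'E'
from h import *
tray()
P=np.array([.478,.393,0])
for z in (.2,.052): print(goto(P+[0,0,z],TS))
E
```

```text
clock: 35.35
position: [0.5595, 0.0101, 0.1499]
ee_rot: [0.069, 0.951, -0.021, 0.301]
ft_force: [-3.9, 0.8, 7.8]
grip_width: 0.279
grasp_force: 39.4
clock: 36.6
position: [0.5169, 0.0162, 0.2928]
ee_rot: [0.069, 0.95, -0.02, 0.302]
ft_force: [1.0, -0.7, -1.7]
grip_width: 0.272
grasp_force: 58.9
scene tip 0.97 [0.487 0.393 0.004]
scene 0.85 ((0.49099841713905334, 0.41625159978866577), (0.24581016600131989, 0.20743800699710846), 4.008145809173584)
top tip 0.96 [0.491 0.404 0.004]
top 0.9 ((0.49726933240890503, 0.3996262550354004), (0.24816487729549408, 0.1618138551712036), 3.2958805561065674)
[ 2.51  7.36  0.4  -0.   -0.01  0.01]
[ 4.2   7.36  2.82 -0.   -0.01  0.01]
```

```bash

python3 -m pendant '[[-0.2,0.6,-0.3,0,0,0,-1],[-0.2,1.5,-0.3,0,0,0,-1],[-0.2,2.5,-0.3,0,0,0,-1],[0,3.5,-0.3,0,0,0,-1],[0.3,4.5,-0.3,0,0,0,-1],[0.8,5.5,-0.2,0,0,0,-1],[1.4,6.4,0,0,0,0,-1],[2,7,0.2,0,0,0,-1],[2.51,7.36,0.4,0,0,0,-1],[2.51,7.36,0.4,0,0,0,-1]]' 
python3 -m pendant '[[0.3,0,0.4,0,0,0,-1],[0.7,0,1,0,0,0,-1],[1,0,1.5,0,0,0,-1],[1.3,0,1.9,0,0,0,-1],[1.5,0,2.2,0,0,0,-1],[1.63,0,2.38,0,0,0,-1],[1.65,0,2.4,0,0,0,-1],[1.65,0,2.4,0,0,0,-1],[1.65,0,2.4,0,0,0,-0.1],[1.65,0,2.4,0,0,0,-0.1]]' 
python3 -m pendant '[[0,0,0,0,0,0,-0.1],[0,0,0,0,0,0,0],[0,0,-0.3,0,0,0,0],[0,0,-0.8,0,0,0,0],[0,0,-1.4,0,0,0,0],[-0.5,-0.5,-2,0,0,0,0],[-1,-1,-2.6,0,0,0,0],[-1.5,-2,-3.2,0,0,0,0],[-2,-3,-3.8,0,0,0,0],[-2.4,-4,-3.8,0,0,0,0]]'
python3 - <<'E'
from h import *
print(manip.get_obs()['joint_pos'])
im,d,cal=snap('scene')
for r in manip.tip_of('spacer_1_mid','scene')[:3]: p=r['pixel'];print(r['p'],p,w(p,dep(d,p),cal)[0])
im2,d2,cal2=snap('top')
cv2.imwrite('pics/s10.png',np.vstack([cv2.resize(im[120:290,120:400],None,fx=1.8,fy=1.8)[:,:,::-1][:300],cv2.resize(im2[90:260,200:390],None,fx=2.653,fy=1.7)[:,:,::-1]]))
E
```

```text
clock: 38.15
position: [0.4765, 0.3944, 0.1981]
ee_rot: [0.066, 0.952, -0.023, 0.299]
ft_force: [0.7, -0.5, -1.7]
grip_width: 0.272
grasp_force: 59.1
clock: 39.4
position: [0.4801, 0.3935, 0.0562]
ee_rot: [0.069, 0.951, -0.021, 0.301]
ft_force: [1.0, 0.1, 0.2]
grip_width: 0.45
grasp_force: 0.0
clock: 40.65
position: [0.4401, 0.1961, 0.2828]
ee_rot: [0.069, 0.951, -0.019, 0.301]
ft_force: [0.8, -0.3, 1.1]
grip_width: 0.499
grasp_force: 0.0
[-1.22738461 -0.36193769  0.29817734  2.17420909  0.72442582  1.100302
  0.22589879]
0.43 [196.6, 201.1] [0.53720598 0.38837617 0.03995792]
```

View pics/s10.png

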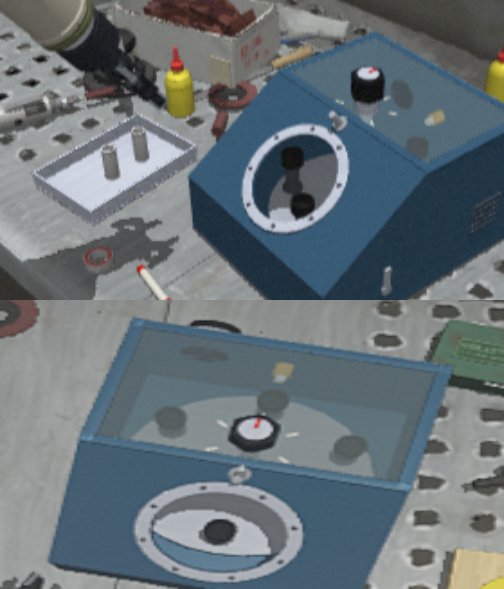

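```bash
python3 - <<'E'
from h import *
print(goto([.44,-.357,.28],TV))
E
```

```text
[ -1.33 -10.92   0.9    0.03   4.38  -0.03]
```

```bash

python3 -m pendant '[[-0.1,-0.9,0,0,0.4,0,0],[-0.2,-2,0.1,0,0.9,0,0.2],[-0.4,-3.1,0.2,0,1.4,0,0.4],[-0.5,-4.2,0.3,0,1.9,0,0.4],[-0.6,-5.4,0.4,0,2.4,0,0.4],[-0.8,-6.6,0.5,0,2.9,0,0.4],[-0.9,-7.7,0.6,0,3.4,0,0.4],[-1.1,-8.8,0.7,0,3.9,0,0.4],[-1.2,-9.9,0.8,0,4.38,0,0.4],[-1.33,-10.92,0.9,0,4.38,0,0.4]]' 60
python3 - <<'E'
from h import *
o=manip.get_obs();print(o['joint_pos'],o['position'])
im,d,cal=snap('wrist','w11')
for t in ['cover_handle','cover_eye']:
    for r in manip.tip_of(t,'wrist')[:2]:
        p=r['pixel']; print(t,round(r['p'],2),np.round(p),w(p,dep(d,p),cal)[0].round(4),ray_z(p,.094 if 'h' in t[6:] else .042,cal).round(4))
print(goto([.44,-.357,.083],TV))
# handle bar dark pixels at z~.094
v,u=np.nonzero(d>0);P=w(np.c_[u,v],d[v,u],cal);m=(abs(P[:,2]-.094)<.006)&(np.hypot(P[:,0]-.445,P[:,1]+.357)<.07)
print('bar',cv2.minAreaRect(P[m][:,:2].astype(np.float32)),m.sum())
E
```

```text
clock: 42.05
position: [0.438, -0.295, 0.2858]
ee_rot: [0.073, 0.997, 0.002, 0.003]
ft_force: [-0.8, -0.1, 0.5]
grip_width: 0.7
grasp_force: 0.0
[-0.62633422  0.18529853  1.29192112  1.70362146 -0.18800308  1.38618732
  2.11895579] [ 0.43804365 -0.29496945  0.28575342]
cover_handle 0.9 [223. 196.] [ 0.4403 -0.3569  0.0942] [ 0.4404 -0.3569  0.094 ]
cover_eye 0.74 [235. 260.] [ 0.5451 -0.3725  0.0421] [ 0.5451 -0.3725  0.042 ]
[-0.27 -1.16  4.03 -0.02  0.   -0.07]
bar ((0.44407859444618225, -0.35760825872421265), (0.016178477555513382, 0.08382289856672287), 81.5671615600586) 1087
```

View pics/w11.png

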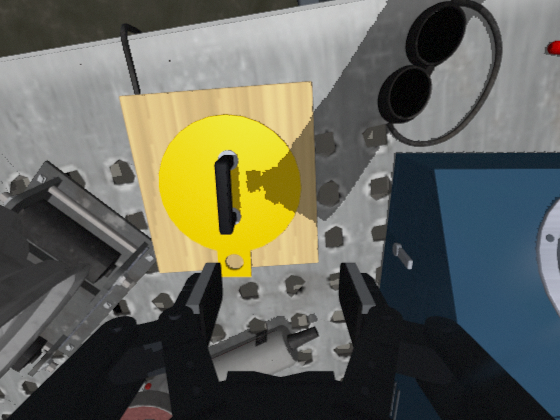

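```bash

python3 -m pendant '[[-0.15,-0.6,0.3,0,0,0,0.4],[-0.19,-1.16,0.8,0,0,0,0.4],[-0.19,-1.16,1.4,0,0,0,0.4],[-0.19,-1.16,2,0,0,0,0.4],[-0.19,-1.16,2.4,0,0,0,0.4],[-0.19,-1.16,2.4,0,0,0,0.4],[-0.19,-1.16,2.4,0,0,0,0.4],[-0.19,-1.16,2.4,0,0,0,0.4],[-0.19,-1.16,2.4,0,0,0,0.4],[-0.19,-1.16,2.4,0,0,0,0.4]]' 60
python3 - <<'E'
from h import *
o=manip.get_obs();print(o['joint_pos'],goto([.444,-.3576,.084],TV))
E
```

```text
clock: 43.45
position: [0.4372, -0.3552, 0.1654]
ee_rot: [0.076, 0.997, 0.001, 0.003]
ft_force: [0.4, -0.6, -0.8]
grip_width: 0.698
grasp_force: 0.0
[-0.28398388  0.43574842  1.11807005  1.7764386  -0.42744735  1.19435414
  2.37675479] [-0.13 -0.03  1.63  0.02  0.04 -0.06]
```

```bash

python3 -m pendant '[[-0.13,-0.03,0.5,0,0.04,-0.06,0.4],[-0.13,-0.03,1,0,0.04,-0.06,0.4],[-0.13,-0.03,1.4,0,0.04,-0.06,0.4],[-0.13,-0.03,1.6,0,0.04,-0.06,0.4],[-0.13,-0.03,1.6,0,0.04,-0.06,0.4],[-0.13,-0.03,1.6,0,0.04,-0.06,-1],[-0.13,-0.03,1.6,0,0.04,-0.06,-1],[-0.13,-0.03,1.6,0,0.04,-0.06,-1],[-0.13,-0.03,1.6,0,0.04,-0.06,-1],[-0.13,-0.03,1.6,0,0.04,-0.06,-1]]' 70
python3 -m pendant '[[0,0,0,0,0,0,-1],[0,0,0,0,0,0,-1],[0,0,-0.3,0,0,0,-1],[0,0,-0.8,0,0,0,-1],[0,0,-1.5,0,0,0,-1],[0,0,-2.5,0,0,0,-1],[0,0,-3.5,0,0,0,-1],[0,0,-4.3,0,0,0,-1],[0,0,-4.3,0,0,0,-1],[0,0,-4.3,0,0,0,-1]]' 70
python3 - <<'E'
from h import *
o=manip.get_obs();print(o['joint_pos'])
# original grasp TCP on the port: [.5107,.0156,.2064]
print(goto(np.array([.5107,.0156,.2064])+.085*n,TS))
E
```

```text
clock: 44.7
position: [0.4441, -0.3577, 0.086]
ee_rot: [0.072, 0.997, 0.002, 0.001]
ft_force: [-0.4, 0.4, 5.8]
grip_width: 0.17
grasp_force: 69.0
clock: 45.95
position: [0.4432, -0.3576, 0.2994]
ee_rot: [0.072, 0.997, 0.002, -0.0]
ft_force: [-0.1, 0.8, -3.5]
grip_width: 0.171
grasp_force: 68.9
[-0.34405813  0.34319022  1.20249424  1.57098859 -0.32479291  1.45249069
  2.30463264]
[ 0.72  7.58  0.5   0.03 -4.38 -0.01]
```

```bash

python3 -m pendant '[[0,0.5,-0.4,0,-0.4,0,-1],[0.1,1.3,-0.6,0,-1,0,-1],[0.1,2.2,-0.6,0,-1.6,0,-1],[0.2,3.1,-0.6,0,-2.2,0,-1],[0.2,4,-0.6,0,-2.8,0,-1],[0.3,5,-0.5,0,-3.4,0,-1],[0.4,6,-0.3,0,-4,0,-1],[0.5,6.8,0.1,0,-4.38,0,-1],[0.72,7.58,0.4,0.03,-4.38,0,-1],[0.72,7.58,0.4,0.03,-4.38,0,-1]]' 70
python3 -m pendant '[[0,0,0,0,0,0,-1],[0,0,0,0,0,0,-1],[0,0,0,0,0,0,-1],[0,0,0,0,0,0,-1],[0,0,0,0,0,0,-1],[0,0,0,0,0,0,-1],[0,0,0,0,0,0,-1],[0,0,0,0,0,0,-1],[0,0,0,0,0,0,-1],[0,0,0,0,0,0,-1]]' 70
python3 - <<'E'
from h import *
o=manip.get_obs();print(o['joint_pos'])
print('to hang',goto(np.array([.5107,.0156,.2064]),TS))
im,d,cal=snap('wrist','w12')
for t in ['cover_handle','cover_eye','stud']:
    for r in manip.tip_of(t,'wrist')[:2]:
        p=r['pixel']; print(t,round(r['p'],2),np.round(p),w(p,dep(d,p),cal)[0].round(4))
print('stud',STUD,STUD+.03*n)
E
```

```text
clock: 47.2
position: [0.4608, 0.0238, 0.2779]
ee_rot: [0.067, 0.952, -0.023, 0.298]
ft_force: [0.1, -0.3, -3.4]
grip_width: 0.171
grasp_force: 69.5
clock: 48.45
position: [0.4626, 0.0222, 0.2815]
ee_rot: [0.069, 0.951, -0.022, 0.3]
ft_force: [-0.0, 0.9, -4.1]
grip_width: 0.172
grasp_force: 69.5
[-0.31296337 -0.46369799 -0.02163981  2.25841825  0.35752857  0.82369988
  0.91587235]
to hang [ 0.07  0.01  1.79 -0.01  0.01 -0.  ]
cover_handle 0.96 [280. 290.] [0.4553 0.0229 0.2857]
cover_eye 0.69 [280. 373.] [ 0.651  -0.0061  0.2904]
stud [ 0.62456362 -0.00136095  0.22981606] [0.60753328 0.0011235  0.2543883 ]
```

View pics/w12.png

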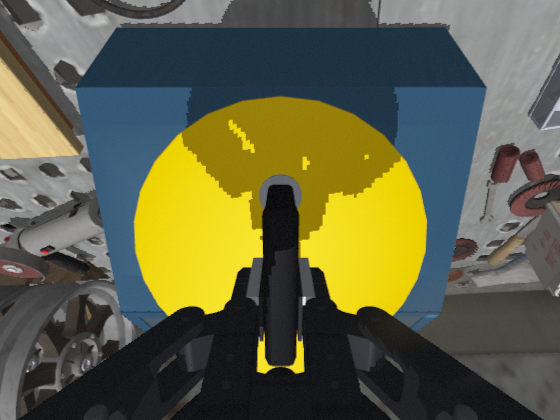

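```bash
python3 - <<'E'
from h import *
o=manip.get_obs(); cal=manip.get_calibration('wrist')
rt=R.from_quat(o['ee_rot']); rc=rt.inv()*R.from_quat(cal['orientation']); tc=rt.inv().apply(np.array(cal['xyz'])-o['position'])
print('cam in tool',tc)
r1=R.from_quat([.069,.951,-.022,.3]); p1=np.array([.4603,.0205,.2787])
c1=dict(cal); c1['orientation']=(r1*rc).as_quat(); c1['xyz']=p1+r1.apply(tc)
def hit(px,c,pl,nn):
    a=w(px,1.,c)[0]; oo=np.array(c['xyz']); return oo+(a-oo)*((pl-oo)@nn)/((a-oo)@nn)
im=cv2.imread('pics/w1.png').astype(int).max(2)
col=im[:,284]; print('w1 dark rows',np.nonzero(col[130:290]<60)[0][[0,-1]]+130)
for z in (.054,.057,.060):
    e=[hit(p,c1,PORT+z*n,n) for p in ([284,163],[284,276])]; m=(e[0]+e[1])/2
    print(z,'len',np.linalg.norm(e[0]-e[1]).round(4),'bar centre',(m-.007*n).round(4),'port-rel down',(m-PORT)@down,'lat',(m-PORT)@TS[:,1])
    for px in ([283,307],): 
        q=hit(px,c1,PORT+.010*n,n); print('  eye/stud at cover face',q.round(4),'down rel',(q-PORT)@down,'lat',(q-PORT)@TS[:,1])
# edges of disc in w1
im1=cv2.imread('pics/w1.png'); hsv=cv2.cvtColor(im1,cv2.COLOR_BGR2HSV); m=(hsv[...,1]>180)&(abs(hsv[...,0].astype(int)-28)<8)
v,u=np.nonzero(m); print('disc cols',u.min(),u.max(),'rows',v.min(),v.max())
print('disc lateral L/R',[(hit([uu,200],c1,PORT+.010*n,n)-PORT)@TS[:,1] for uu in (u.min(),u.max())])
print('TCP now rel port: down',(o['position']-PORT)@down,'lat',(o['position']-PORT)@TS[:,1],'n',(o['position']-PORT)@n)
im=cv2.imread('pics/w1.png')[270:350,230:340]; 
s,_,cs=snap('scene'); cv2.imwrite('pics/s13.png',np.vstack([cv2.resize(im,(600,300),interpolation=2),cv2.resize(s[150:250,220:420],(600,300),interpolation=2)[:,:,::-1]]))
E
```

```text
cam in tool [ 0.08290759 -0.00024395 -0.12809994]
w1 dark rows [159 275]
0.054 len 0.0879 bar centre [0.5093 0.0157 0.2056] port-rel down 0.007299070648167233 lat 0.00022904310008573447
  eye/stud at cover face [ 0.6152 -0.      0.2354] down rel -0.09739476844656436 lat -1.4183247276820752e-05
0.057 len 0.0866 bar centre [0.5067 0.016  0.2074] port-rel down 0.008465147321525188 lat 0.00019306005882161557
  eye/stud at cover face [ 0.6152 -0.      0.2354] down rel -0.09739476844656436 lat -1.4183247276820752e-05
0.06 len 0.0854 bar centre [0.504  0.0164 0.2092] port-rel down 0.009631223994883075 lat 0.00015707701755750627
  eye/stud at cover face [ 0.6152 -0.      0.2354] down rel -0.09739476844656436 lat -1.4183247276820752e-05
disc cols 183 382 rows 100 324
disc lateral L/R [np.float64(-0.08610610349701328), np.float64(0.08490663578623953)]
TCP now rel port: down 0.0023657656776265488 lat -5.441590445876102e-05 n 0.1362293060904602
```

View pics/s13.png

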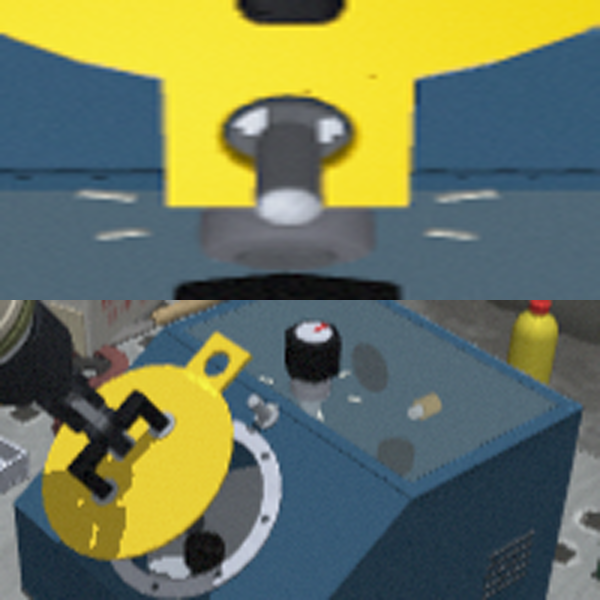

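```bash

python3 -m pendant '[[0,0.01,0.3,0,0,0,-1],[0,0.01,0.6,0,0,0,-1],[0,0.01,0.9,0,0,0,-1],[0,0.01,1.1,0,0,0,-1],[0,0.01,1.2,0,0,0,-1],[0,0.01,1.27,0,0,0,-1],[0,0.01,1.34,0,0,0,-1],[0,0.01,1.4,0,0,0,-1],[0,0.01,1.45,0,0,0,-1],[0,0.01,1.45,0,0,0,-1]]' 
python3 - <<'E'
from h import *
print('to hang',goto(np.array([.5107,.0156,.2064]),TS))
s,_,cs=snap('scene'); cv2.imwrite('pics/s14.png',cv2.resize(s[150:250,220:420],(800,400),interpolation=2)[:,:,::-1])
E
```

```text
clock: 49.95
position: [0.5039, 0.0166, 0.222]
ee_rot: [0.069, 0.951, -0.022, 0.3]
ft_force: [0.5, -0.4, -3.8]
grip_width: 0.174
grasp_force: 69.5
to hang [ 0.07  0.    0.33 -0.01  0.01 -0.  ]
```

View pics/s14.png

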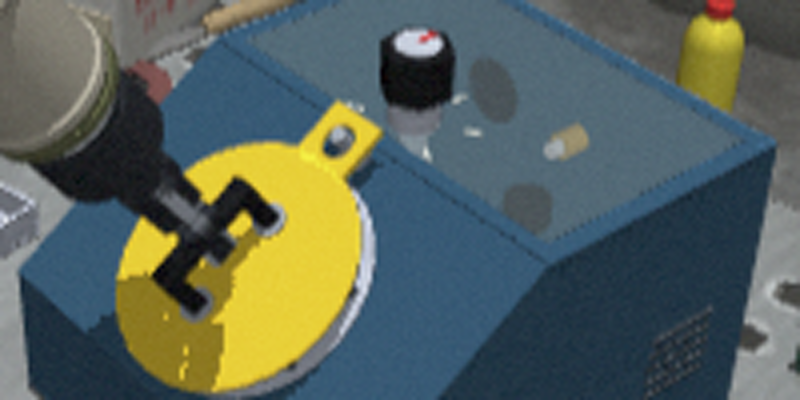

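```bash

python3 -m pendant '[[0,0,0.08,0,0,0,-1],[0,0,0.16,0,0,0,-1],[0,0,0.22,0,0,0,-1],[0.02,0,0.26,0,0,0,-1],[0.03,0,0.29,0,0,0,-1],[0.04,0,0.31,0,0,0,-1],[0.04,0,0.33,0,0,0,-1],[0.04,0,0.33,0,0,0,-1],[0.04,0,0.33,0,0,0,-1],[0.04,0,0.33,0,0,0,-1]]'
```

```text
clock: 51.25
position: [0.5111, 0.0155, 0.2084]
ee_rot: [0.07, 0.951, -0.022, 0.3]
ft_force: [-25.2, 0.3, 15.3]
grip_width: 0.172
grasp_force: 73.6
```

```bash

python3 -m pendant '[[0,0,-0.02,0,0,0,-1],[0,0,-0.03,0,0,0,-1],[0,0,-0.03,0,0,0,0.3],[0,0,-0.03,0,0,0,0.3],[0,0,-0.03,0,0,0,0.3],[0,0,-0.03,0,0,0,0.3],[0,0,-0.3,0,0,0,0.3],[0,0,-0.8,0,0,0,0.3],[0,0,-1.2,0,0,0,0.3],[0,0,-1.6,0,0,0,0.3]]'
python3 - <<'E'
from h import *
im,d,cal=snap('scene')
cv2.imwrite('pics/s15.png',cv2.resize(im[130:280,120:420],(800,400),interpolation=2)[:,:,::-1])
for c in ('scene','wrist'):
    im,d,cal=snap(c)
    for t in ('cover_handle','cover_eye','stud'):
        for r in manip.tip_of(t,c)[:1]: p=r['pixel']; print(c,t,round(r['p'],2),np.round(p),w(p,dep(d,p),cal)[0].round(4))
    hsv=cv2.cvtColor(im,cv2.COLOR_RGB2HSV); m=(hsv[...,1]>150)&(hsv[...,2]>120)&(abs(hsv[...,0].astype(int)-28)<8)&(d>0)
    v,u=np.nonzero(m); P=w(np.c_[u,v],d[v,u],cal); P=P[np.linalg.norm(P-PORT,axis=1)<.15]
    for _ in range(5):
        ce=P.mean(0); nn=np.linalg.svd(P-ce)[2][2]; nn*=np.sign(nn[2]); P=P[abs((P-ce)@nn)<.004]
    print('tilt',np.arccos(nn[2]),'off wall',(ce-PORT)@n)
E
```

```text
clock: 52.5
position: [0.4654, 0.0224, 0.2744]
ee_rot: [0.069, 0.951, -0.022, 0.301]
ft_force: [-0.2, 0.8, -0.1]
grip_width: 0.652
grasp_force: 0.0bash:  1526 Killed                     python3 - <<'E'
from h import *
im,d,cal=snap('scene')
cv2.imwrite('pics/s15.png',cv2.resize(im[130:280,120:420],(800,400),interpolation=2)[:,:,::-1])
for c in ('scene','wrist'):
    im,d,cal=snap(c)
    for t in ('cover_handle','cover_eye','stud'):
        for r in manip.tip_of(t,c)[:1]: p=r['pixel']; print(c,t,round(r['p'],2),np.round(p),w(p,dep(d,p),cal)[0].round(4))
    hsv=cv2.cvtColor(im,cv2.COLOR_RGB2HSV); m=(hsv[...,1]>150)&(hsv[...,2]>120)&(abs(hsv[...,0].astype(int)-28)<8)&(d>0)
    v,u=np.nonzero(m); P=w(np.c_[u,v],d[v,u],cal); P=P[np.linalg.norm(P-PORT,axis=1)<.15]
    for _ in range(5):
        ce=P.mean(0); nn=np.linalg.svd(P-ce)[2][2]; nn*=np.sign(nn[2]); P=P[abs((P-ce)@nn)<.004]
    print('tilt',np.arccos(nn[2]),'off wall',(ce-PORT)@n)
E
```

View pics/s15.png

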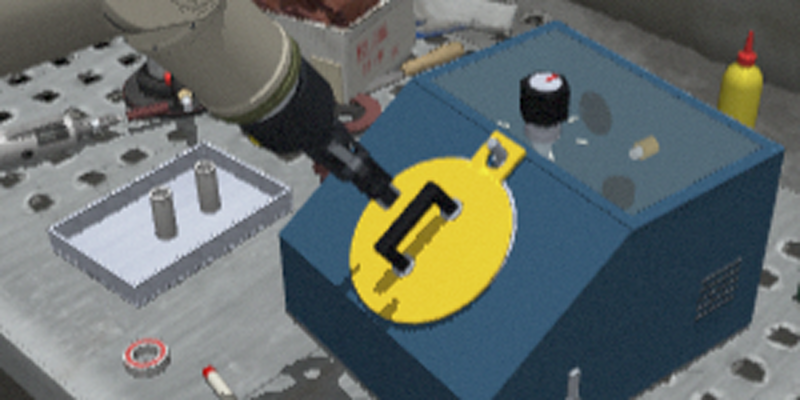

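```bash
python3 - <<'E'
from h import *
for c in ('scene','wrist'):
    im,d,cal=snap(c)
    for t in ('cover_handle','cover_eye','stud'):
        for r in manip.tip_of(t,c)[:1]: p=r['pixel']; print(c,t,round(r['p'],2),np.round(p),w(p,dep(d,p),cal)[0].round(4))
    hsv=cv2.cvtColor(im,cv2.COLOR_RGB2HSV); m=(hsv[...,1]>150)&(hsv[...,2]>120)&(abs(hsv[...,0].astype(int)-28)<8)&(d>0)
    v,u=np.nonzero(m); P=w(np.c_[u,v],d[v,u],cal); P=P[np.linalg.norm(P-PORT,axis=1)<.15]
    for _ in range(5):
        ce=P.mean(0); nn=np.linalg.eigh(np.cov((P-ce).T))[1][:,0]; nn*=np.sign(nn[2]); P=P[abs((P-ce)@nn)<.004]
    print('tilt',np.arccos(nn[2]),'off wall',(ce-PORT)@n)
E
```

```text
scene cover_handle 0.88 [273. 213.] [0.5043 0.0091 0.2121]
scene cover_eye 0.93 [307. 190.] [ 0.6157 -0.0037  0.2308]
scene stud 0.7 [308. 191.] [ 0.6154 -0.0105  0.2301]
tilt 0.6099811852217538 off wall 0.009481212472409396
wrist cover_handle 0.81 [280. 229.] [0.5059 0.0156 0.214 ]
wrist cover_eye 0.93 [281. 303.] [ 0.6177 -0.0003  0.2264]
wrist stud 0.8 [278. 309.] [ 0.6181 -0.0034  0.2325]
tilt 0.6093985693245565 off wall 0.00892097596171562
```

Tilt is 0.61 rad and the cover sits about 9–10 mm off the wall, the same as when it hung there at the start. The gripper is clear, so I'm handing in.

```bash
python3 -c "
from workcell import manip
print(manip.hand_in())"
```

```text
the job is handed in; nothing more can be done
None
```

I handed the job in at about 53 s: both spacers found are standing in the tray and the cover is back on its stud, flat over the port; no verdict was returned.

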